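Set a thread sorter overhanging the bench board

ROBOT

A 6-joint arm with a two-finger parallel gripper is mounted at the origin on the work surface; the furniture and walls round the work are solid. World frame = base frame: x ahead of the robot, y to its left, z up, the work surface at z = 0. Lengths are in m, angles in rad, forces in N, time in s.
With the tool pointing down it reaches from about 0.35 to 0.725 m from the base axis. Payload 6 kg.
Tool frame: the origin (TCP) lies on the centre line of the jaws, within the pads' length; the fingertips stand 11 mm ahead of it and the grasp point (between the pads) lies 8 mm behind it (ctrl.tip_extent is the z of the fingertips in the tool frame, in m); z points along the fingers, y is the line along which they close (so a half turn about z gives the same grasp; the last joint's range is limited). The gripper opens to 85 mm and grips with 20 to 120 N. Pads are 22 mm wide; open, the fingers measure 114 mm over their backs; the gripper's body (76 mm by 85 mm) begins 54 mm behind the grasp point. The pads swing forward as they close: fully open they stand 13 mm farther back than shut.
Start: joints at [1.553, 0.04, 0.085, 0, -1.615, -0.334], TCP at [0.207, 0.563, 0.208] pointing down, gripper open.
Joint ranges: [-2.56, 2.56], [-1.29, 2.01], [-1.08, 1.49], [-3.29, 1.98], [-2.81, -0.18], [-2.99, 2.99]. Speed limits (rad/s): [2.57, 2.57, 3.01, 3.14, 3.14, 3.14].

INTERFACE

Orientations are given as a unit quaternion [w, x, y, z].
In Python, from workcell import ctrl, move_gripper, telemetry, eyes, job gives the robot as it stands. Calls block until the motion is done:
- ctrl.goto(position, orientation): joint-space move of the TCP to a pose.
- ctrl.line_to(position, frame=None, feed=0.15, until_force=None): straight line of the TCP; frame=None keeps the orientation; feed is the mean speed in m/s. With until_force (N) it stops when the force on the tool has changed by that much, and returns True; else False.
- ctrl.move_joints(angles): joint-space move.
- move_gripper(opening, strength=None): opening from 0.0 (shut) to 1.0 (fully open); strength is the grip in N (None keeps the last); returns when the fingers have stopped.
- ctrl.wait(seconds).
- ctrl.inverse_kinematics(position, orientation): joint angles nearest the present ones, or None.
- telemetry.read_state(): the state.
- eyes.capture(name): name is "scene" or "side" or "wrist"; returns the picture (384x512x3 uint8, red, green, blue); there is no depth.
- eyes.calibration(name): a dict with "camera_matrix" (3x3 intrinsics, pixels), "xyz" and "rotation" of the camera in the world; the wrist camera has in their place "T_tool_cam" (4x4, takes a point from camera to tool coordinates, whose origin is the TCP and whose axes are the flange's). Camera axes: x right, y up, looking along -z (the intrinsics and any distortion apply to the point x, -y, -z); pixel columns grow to the right and rows downward; lengths in m; the calibration is good to about 2 mm. A picture is of the moment at which its call begins: read the wrist's pose just before it. calibration takes no time and is no camera call.
A pose or a line that the arm cannot do raises ctrl.Unreachable and nothing moves.
- job.sign_off(): hands the job in; it is judged then, once.
Trained networks look in the newest picture that a camera, given by its name, has taken for a name from the list of things; names that differ only in an ending like _2 or _b are one class to them, and where a whole thing is asked for, a point or a joint stands for the part that bears it (a point fixed in the world has none). Each returns a list of dicts, best first, with "p" (0 to 1); they miss things now and then, are a little off and sometimes report something else, mostly with a low value. They report only what shows in the picture. A call takes as long as a camera call. They do not tell look-alikes from the thing itself.
- eyes.recognise(name, camera): "extent" ([left, top, right, bottom] as shares, 0 to 1, of the picture: columns of its width, rows of its height, round what is visible of it).
- eyes.landmark_of(name, camera): "centre" ([row, column] as shares, 0 to 1, of the picture: columns of its width, rows of its height: a listed point, or the origin of a listed thing).
The state is a dict: "time": time; "joint_pos": joint angles; "dq": joint speeds; "effort": joint torques, N m; "tool_pos": TCP position; "ee_rot": TCP orientation; "wrist_force": force on the tool from outside, world axes, zero at the start; "moment": the same for the moment, N m; "grip_width": opening from 0.0 (shut) to 1.0 (fully open); "gripper_force": force on a finger pad.
Only numpy, scipy, OpenCV 4.12 (cv2) and the standard library are available. Lean on these libraries where they do the work, as an engineer would, in place of code of your own. Each camera call takes 0.05 s, during which the arm holds its last target. There are 200 camera calls.

TASK

Skeins are to be looped through the row of holes in the flat plywood thread sorter that lies on the low wooden bench board, so its holed end must hang free. Push it with the fingertips until its long side lies flush against the board's raised fence and its holed end sticks out 40 mm past the right-hand end of the board (the dark line across it is then right above the board's edge). Do not pick it up or tip it, leave it lying flat there, and leave the spools and the round bead box where they are.

Things in the scene. Friction and masses are not known exactly. Their poses are not given: they have to be found in the camera images.
- bench_board: low wooden board fixed on the table, 200 mm (its x) by 300 mm (its y), top face 45 mm above the table; origin under its centre at table height. Its x axis points to the far long side, along which runs a darker fence: 15 mm wide, 14 mm above the top face, inner face at x = +85 mm, whole length of the board. Its right-hand end is at y = -150 mm, its left-hand end at y = +150 mm. Board yaw is within 0.3 rad of straight.
- sorter: loose thin plywood strip lying on the board, 70 mm (its x) by 160 mm (its y) by 7 mm thick, 80 g give or take 30 percent; origin at the centre of its underside. A row of four 11 mm holes runs across it 18 mm from its right-hand (-y) end; that holed end starts towards the board's right-hand end, turned up to 0.25 rad from the board.
- sorter_line (a point): middle of the dark 2 mm line drawn across the sorter, half-way up its thickness, 40 mm from its holed end (at y = -40 mm in the sorter's frame); its axes are the sorter's
- sorter_back_right (a point): point on the sorter's far long side (x = +35 mm, the side that goes to the fence), 5 mm from its holed end, half-way up its thickness
- sorter_back_left (a point): point on the sorter's far long side (x = +35 mm), 5 mm from its plain left-hand end, half-way up its thickness
- spool_pink: pink thread spool, 33 mm across, 40 mm high, standing loose near the board's near right-hand corner; origin at the centre of its underside
- spool_white: white thread spool, 35 mm across, 58 mm high, standing loose on the table to the left of the board; origin at the centre of its underside
- disc_box: round flat bead box, 39 mm across, 16 mm high, lying loose on the table to the right of the board; origin at the centre of its underside
There are look-alikes about, which are no part of the job. What is meant by the sorter is not purple or turquoise, and is the smaller of those in its own colour.

How it is judged:
By the outcome, as a careful person would: the job done as asked, in the order asked, and still so for the second after the job is handed in, with the robot touching nothing.
It also fails if it takes over 56 s, if anything falls off the work surface, if the arm or the gripper's body presses on something with over 40 N, if the wrist force passes 120 N, or if a joint passes its speed limit or range.

## Working session

There is one attempt and no reset: what is moved stays moved. The work goes in short steps, each a Python script; the robot and the scene stay as the last script left them, time stands still between calls to the robot, and variables do not carry over. Pictures are saved under pics/ and viewed, at most 10 in all, crops included, and the job is handed in when it is done.

```bash
mkdir -p pics; ls
python3 - <<'E'
from workcell import ctrl, move_gripper, telemetry, eyes, job
import cv2,numpy as np
for n in ["scene","side"]:
    im=eyes.capture(n); cv2.imwrite(f"pics/{n}0.png",im[:,:,::-1])
    c=eyes.calibration(n); print(n,{k:np.round(v,4).tolist() if not isinstance(v,str) else v for k,v in c.items()})
    for t in ["sorter","bench_board","sorter_line","sorter_back_right","sorter_back_left","spool_pink","disc_box"]:
        print(t,[(np.round(np.array(d["centre"])*[384,512],1).tolist(),round(d["p"],2)) for d in eyes.landmark_of(t,n)])
print({k:np.round(v,4).tolist() for k,v in eyes.calibration("wrist").items()})
s=telemetry.read_state();print(s["time"],s["ee_rot"],ctrl.tip_extent)
E
```

```text
pics
scene {'camera_matrix': [[383.1049, 0.0, 249.7802], [0.0, 383.1049, 189.1582], [0.0, 0.0, 1.0]], 'xyz': [-0.3018, 0.9167, 0.724], 'rotation': [-0.285, -0.1747, 0.4589, 0.8232]}
sorter [([176.3, 222.7], 0.98), ([223.6, 256.4], 0.89), ([281.3, 153.2], 0.78), ([173.6, 227.8], 0.48)]
bench_board [([182.3, 226.8], 0.96)]
sorter_line [([215.9, 261.9], 0.93), ([294.5, 158.0], 0.78), ([170.9, 225.8], 0.76)]
sorter_back_right [([164.3, 228.2], 0.75), ([210.0, 263.7], 0.63), ([287.8, 189.0], 0.58)]
sorter_back_left [([257.4, 144.2], 0.93), ([229.4, 233.5], 0.87), ([181.1, 201.8], 0.86), ([169.3, 330.6], 0.46)]
spool_pink [([167.2, 266.8], 0.61)]
disc_box [([144.6, 272.3], 0.52)]
side {'camera_matrix': [[466.0153, 0.0, 254.2577], [0.0, 466.0153, 194.4663], [0.0, 0.0, 1.0]], 'xyz': [0.1011, -1.0804, 1.0204], 'rotation': [0.8961, 0.4282, -0.0548, -0.1034]}
sorter [([309.9, 213.0], 0.93), ([197.9, 226.4], 0.92), ([140.8, 229.0], 0.79), ([197.4, 304.7], 0.76)]
bench_board [([214.1, 306.8], 0.94)]
sorter_line [([138.6, 212.7], 0.73), ([203.0, 226.2], 0.69)]
sorter_back_right [([145.3, 202.5], 0.89), ([343.1, 196.9], 0.89), ([205.7, 239.7], 0.86), ([212.8, 308.2], 0.32)]
sorter_back_left [([182.3, 236.8], 0.81), ([146.8, 250.9], 0.77), ([183.0, 307.6], 0.74), ([295.9, 253.1], 0.57)]
spool_pink [([229.1, 291.5], 0.47)]
disc_box [([297.1, 373.3], 0.61)]
{'camera_matrix': [[333.4136, 0.0, 251.6199], [0.0, 333.4136, 191.5051], [0.0, 0.0, 1.0]], 'T_tool_cam': [[-0.0001, 0.9614, 0.2753, 0.0705], [1.0, -0.0, 0.0003, 0.0003], [0.0003, 0.2753, -0.9614, -0.1653], [0.0, 0.0, 0.0, 1.0]]}
0.8 [ 4.07005208e-05  9.84566033e-01 -1.75013498e-01 -3.30045198e-06] 0.011
```

View pics/scene0.png

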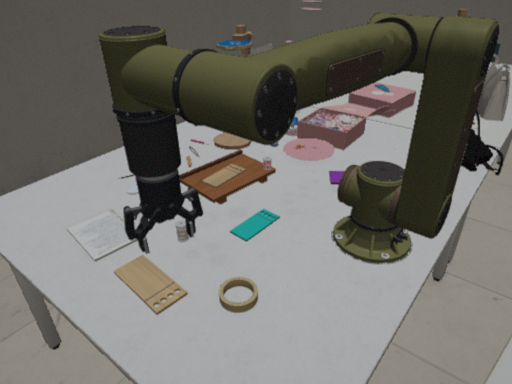

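View pics/side0.png

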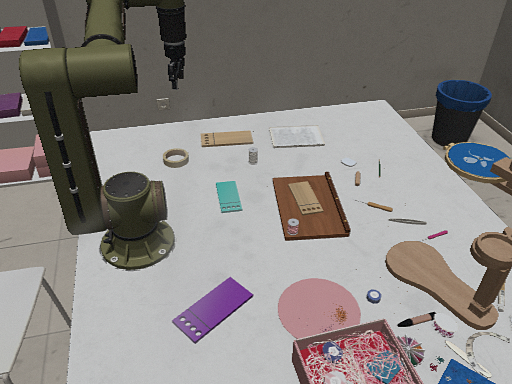

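The scene view shows the board at about (228,175) px with the plywood sorter on it. The side view shows the board at (310,207), the sorter at (304,197) and the pink spool at (293,227), which seems to stand on the board's near right corner. Next I'll locate them in world coordinates and look with the wrist camera from above.

```bash
cat > h.py <<'E'
from workcell import ctrl, move_gripper, telemetry, eyes, job
import cv2,numpy as np
from scipy.spatial.transform import Rotation as R
def rot(q): return R.from_quat(np.roll(q,-1)).as_matrix()
def cam(n,s=None):
    c=eyes.calibration(n); K=np.array(c["camera_matrix"])
    if n=="wrist":
        s=s or telemetry.read_state(); T=np.eye(4);T[:3,:3]=rot(s["ee_rot"]);T[:3,3]=s["tool_pos"]
        T=T@np.array(c["T_tool_cam"]); return K,T[:3,3],T[:3,:3],c
    return K,np.array(c["xyz"]),rot(c["rotation"]),c
def px2w(C,u,v,z):
    K,p,M,_=C; d=M@(np.array([1,-1,-1])*(np.linalg.inv(K)@[u,v,1])); return p+d*(z-p[2])/d[2]
def w2px(C,P):
    K,p,M,_=C; q=(np.array([1,-1,-1])*(M.T@(np.array(P)-p))); q=K@q; return q[:2]/q[2]
def down(yaw):  # tool z down, tool x axis at world angle yaw
    M=np.array([[np.cos(yaw),np.sin(yaw),0],[np.sin(yaw),-np.cos(yaw),0],[0,0,-1]])
    return np.roll(R.from_matrix(M).as_quat(),1)
E
python3 - <<'E'
from h import *
C=cam("side")
for n,u,v,z in [("boardNR",285,239,.045),("NL",273,177,.045),("FL",331,174,.06),("FR",349,236,.06),("sorter",305,197,.052),("pinktop",293,220,.085),("pinkbot",293,234,.045),("disc",373,296,.016),("white",253,162,0)]:
    print(n,px2w(C,u,v,z).round(3))
print(rot(telemetry.read_state()["ee_rot"]).round(2))
E
```

```text
boardNR [ 0.432 -0.131  0.045]
NL [0.478 0.176 0.045]
FL [0.674 0.129 0.06 ]
FR [ 0.616 -0.176  0.06 ]
sorter [0.549 0.037 0.052]
pinktop [ 0.465 -0.097  0.085]
pinkbot [ 0.461 -0.116  0.045]
disc [ 0.612 -0.368  0.016]
white [0.446 0.343 0.   ]
[[ 0.94 -0.34 -0.  ]
 [-0.34 -0.94 -0.  ]
 [ 0.    0.   -1.  ]]
```

Run:
```python
from h import *
ctrl.goto([0.49,0.0,0.25],down(-0.18))
s=telemetry.read_state(); im=eyes.capture("wrist"); np.save("w1.npy",im)
import pickle; pickle.dump(s,open("w1.pkl","wb"))
cv2.imwrite("pics/w1.png",im[:,:,::-1]); C=cam("wrist",s)
print(s["time"],s["tool_pos"],{k:v for k,v in C[3].items() if 'dist' in k})
for t,z in [("sorter",.045),("bench_board",0),("sorter_line",.0485),("sorter_back_right",.0485),("sorter_back_left",.0485),("spool_pink",.045),("disc_box",0)]:
    for d in eyes.landmark_of(t,"wrist"):
        v,u=np.array(d["centre"])*[384,512]; print(t,round(d["p"],2),round(u,1),round(v,1),px2w(C,u,v,z).round(4))
```

```text
3.0583 [0.49005878 0.00063889 0.24979655] {}
sorter 0.85 206.7 115.4 [0.5481 0.0393 0.045 ]
sorter 0.67 165.5 295.3 [0.3397 0.1386 0.045 ]
sorter_line 0.95 241.4 110.1 [0.547  0.0011 0.0485]
sorter_line 0.72 192.2 291.7 [0.3408 0.1029 0.0485]
sorter_back_right 0.92 271.6 65.9 [ 0.585  -0.0378  0.0485]
sorter_back_right 0.8 212.4 266.0 [0.3713 0.0706 0.0485]
sorter_back_left 0.83 129.1 94.6 [0.5837 0.1149 0.0485]
sorter_back_left 0.63 486.8 259.0 [ 0.3212 -0.2593  0.0485]
spool_pink 0.78 350.1 170.5 [ 0.4594 -0.1076  0.045 ]
```

View pics/w1.png

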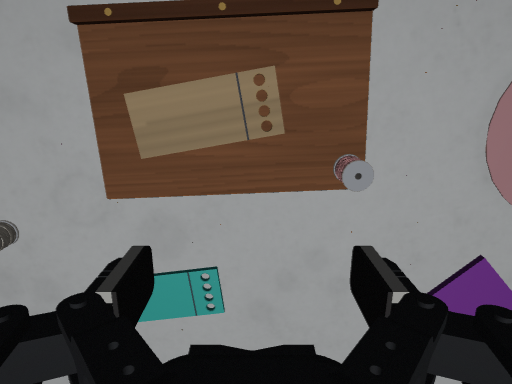

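The wrist view shows the board corners near (107,199) and (365,190), the fence foot near rows 22 (left) to 11 (right), and the sorter corners at (124,94), (275,66), (284,133) and (142,158). The pink spool's base is near (347,170), on the board. I'll turn these into positions and check them against the given sizes.

Run:
```python
from h import *
import pickle
s=pickle.load(open("w1.pkl","rb"));C=cam("wrist",s)
P={n:px2w(C,u,v,z) for n,u,v,z in [("NL",107,199,.045),("NR",365,189.5,.045),("FL",79,23,.045),("FR",371,11,.045),
 ("sFL",124,94,.052),("sFR",275,66,.052),("sNR",284.5,133.5,.052),("sNL",142,158.5,.052),("spool",346,168,.045),("spooltop",358,176,.085)]}
for n,p in P.items(): print(n,p.round(4))
L=lambda a,b:np.linalg.norm(P[a]-P[b]).round(4)
ang=lambda a,b:round(float(np.arctan2(*((P[b]-P[a])[:2]*[-1,1]))),4)
print("near",L("NL","NR"),ang("NR","NL"),"fence",L("FL","FR"),ang("FR","FL"),"left",L("NL","FL"),"right",L("NR","FR"))
print("sorter",L("sFL","sFR"),L("sNL","sNR"),ang("sFR","sFL"),ang("sNR","sNL"),L("sFL","sNL"),L("sFR","sNR"))
im=np.load("w1.npy")
for a,b,f in [((60,0,170,50),4,"a"),((320,0,430,50),4,"b")]:
    pass
A=cv2.resize(im[0:40,60:400],None,fx=2.3,fy=6,interpolation=cv2.INTER_CUBIC);B=cv2.resize(im[140:215,60:400],None,fx=2.3,fy=4,interpolation=cv2.INTER_CUBIC)
cv2.imwrite("pics/w1c.png",np.vstack([A,B])[:,:,::-1])
```

```text
NL [0.476  0.1737 0.045 ]
NR [ 0.434  -0.1223  0.045 ]
FL [0.6599 0.1465 0.045 ]
FR [ 0.6184 -0.1442  0.045 ]
sFL [0.585  0.1187 0.052 ]
sFR [ 0.584 -0.041  0.052]
sNR [ 0.5147 -0.0402  0.052 ]
sNL [0.5157 0.1184 0.052 ]
spool [ 0.4631 -0.1033  0.045 ]
spooltop [ 0.4631 -0.1047  0.085 ]
near 0.299 -0.1408 fence 0.2936 -0.1421 left 0.186 right 0.1856
sorter 0.1597 0.1586 -0.0062 -0.0062 0.0694 0.0694
```

View pics/w1c.png

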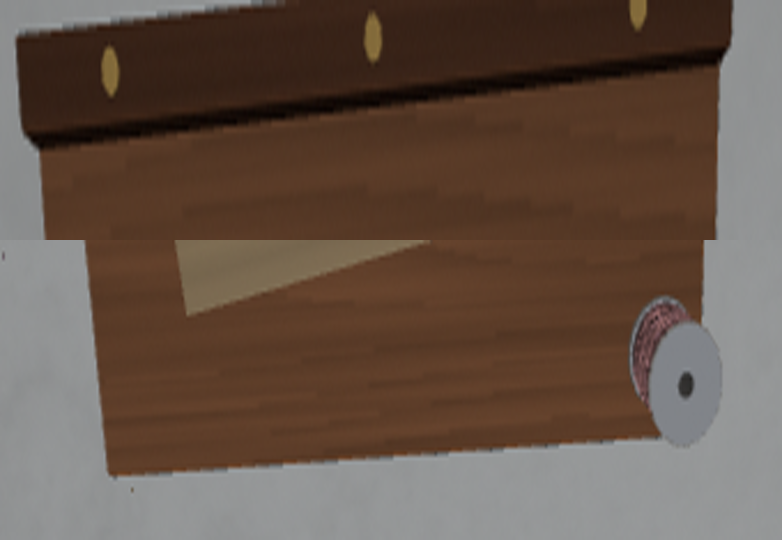

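```bash
cat >> h.py <<'E'
YAW=-0.142; BC=np.array([.554,.0115])
BX=np.array([np.cos(YAW),np.sin(YAW)]); BY=np.array([-np.sin(YAW),np.cos(YAW)])
def b2w(x,y,z): return np.r_[BC+x*BX+y*BY,z]
def w2b(p): r=np.array(p)[:2]-BC; return np.round([r@BX,r@BY],4)
def st(tag=""):
    s=telemetry.read_state(); print(tag,round(s["time"],2),w2b(s["tool_pos"]),round(s["tool_pos"][2],4),"F",np.round(s["wrist_force"],2),"g",round(s["grip_width"],2)); return s
E
python3 - <<'E'
from h import *
C=cam("wrist",__import__("pickle").load(open("w1.pkl","rb")))
print([w2b(px2w(C,*p)) for p in [(77.5,24.5,.045),(372.6,10.7,.045),(107,199,.045),(365,189.5,.045)]])
ctrl.goto(b2w(-.078,.02,.085),down(YAW)); st("above")
print(ctrl.line_to(b2w(-.078,.02,.040),feed=.03,until_force=2)); s=st("probe")
z=s["tool_pos"][2]+.0025
ctrl.line_to(b2w(-.078,.02,z),feed=.03)
st("lift")
print(ctrl.line_to(b2w(.012,.02,z),feed=.05,until_force=4)); st("push")
E
```

```text
[array([0.0845, 0.1504]), array([ 0.086 , -0.1466]), array([-0.1002,  0.1495]), array([-0.0998, -0.1495])]
above 4.17 [-0.0769  0.0201] 0.087 F [0.51 0.16 1.12] g 1.0
False
probe 5.83 [-0.0779  0.0201] 0.0402 F [-0.3  -0.31 -0.23] g 1.0
lift 6.08 [-0.0778  0.0201] 0.0431 F [ 0.51 -0.62 -0.16] g 1.0
False
push 8.03 [0.0119 0.02  ] 0.0428 F [ 0.55  1.27 -0.21] g 1.0
```

Run:
```python
from h import *
im=eyes.capture("wrist"); cv2.imwrite("pics/w2.png",im[:,:,::-1])
im=eyes.capture("side"); cv2.imwrite("pics/s2.png",cv2.resize(im[150:270,220:380],None,fx=4,fy=4,interpolation=cv2.INTER_CUBIC)[:,:,::-1])
```

```text
(no output)
```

View pics/w2.png

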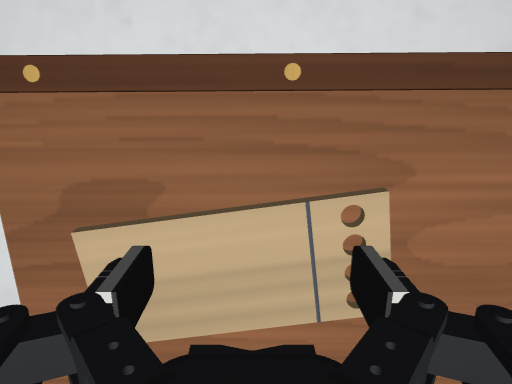

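The wrist view shows the fingertips passing over the sorter, which still lies tilted with corners at (72,232) and (388,189). When open, the tips stand farther back than I assumed. I'll go back and probe lower.

Run:
```python
from h import *
ctrl.line_to(b2w(.012,.02,.06),feed=.1)
ctrl.line_to(b2w(-.078,.02,.06),feed=.2)
ctrl.line_to(b2w(-.078,.02,.042),feed=.1)
ctrl.wait(.2); st("pre")
print(ctrl.line_to(b2w(-.078,.02,.026),feed=.02,until_force=3)); st("probe")
```

```text
pre 9.58 [-0.0776  0.0201] 0.0424 F [0.22 0.23 0.58] g 1.0
False
probe 10.53 [-0.0779  0.02  ] 0.0262 F [-0.62  0.13 -0.37] g 1.0
```

Run:
```python
from h import *
im=eyes.capture("wrist"); a=cv2.resize(im,(480,360))
im=eyes.capture("side"); b=cv2.resize(im[130:250,240:340],(300,360),interpolation=cv2.INTER_CUBIC)
cv2.imwrite("pics/ws3.png",np.hstack([a,b])[:,:,::-1])
# pixel spread of fingertip-depth: where tcp projects
s=telemetry.read_state();C=cam("wrist",s);M=rot(s["ee_rot"])
for o in [(0,.05,.011),(0,.05,-.002),(0,.05,-.02)]: print(o,w2px(C,s["tool_pos"]+M@np.array(o)).round(1))
```

```text
(0, 0.05, 0.011) [339.3 225.3]
(0, 0.05, -0.002) [345.5 234.5]
(0, 0.05, -0.02) [355.7 249.5]
```

View pics/ws3.png

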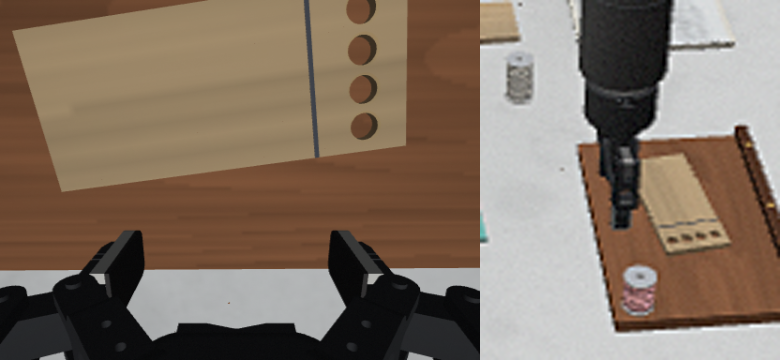

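The tips project to about (150,246) and (352,246) px in the full picture, which puts them roughly 20–30 mm behind the TCP when open. I'll keep probing down under a force guard.

Run:
```python
from h import *
C=cam("side")
for z in (.045,.055,.065): print(z,w2b(px2w(C,287,206,z)))
r=ctrl.line_to(b2w(-.078,.02,.002),feed=.02,until_force=3); print(r); s=st("probe")
```

```text
0.045 [-0.0725 -0.0079]
0.055 [-0.0748 -0.0196]
0.065 [-0.077  -0.0312]
True
probe 11.46 [-0.0781  0.0199] 0.009 F [0.32 0.5  3.98] g 1.01
```

Run:
```python
from h import *
z=.0120
ctrl.line_to(b2w(-.078,.02,z),feed=.03); st("lift")
print(ctrl.line_to(b2w(-.02,.02,z),feed=.06,until_force=4)); st("a")
print(ctrl.line_to(b2w(.012,.02,z),feed=.03,until_force=4)); s=st("push")
im=eyes.capture("wrist"); cv2.imwrite("pics/w4.png",im[:,:,::-1])
```

```text
lift 11.72 [-0.078  0.02 ] 0.0119 F [-0.16  0.11 -0.26] g 1.0
False
a 12.84 [-0.0201  0.02  ] 0.012 F [-0.5  -1.15 -0.49] g 1.0
True
push 13.61 [0.0029 0.0196] 0.0112 F [ 0.15 -0.29  0.49] g 1.0
```

View pics/w4.png

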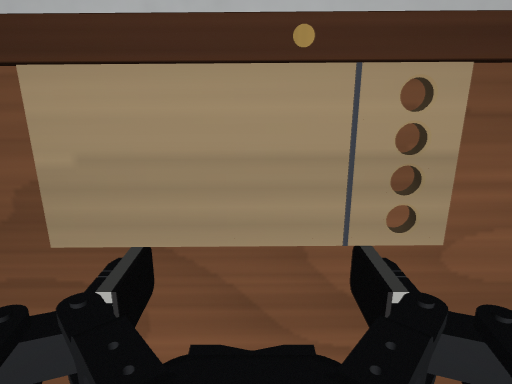

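The sorter is now flush: its far side, (18,66) to (474,62), is parallel with the fence and touches it. Next I'll close the gripper, probe, and push on the plain end.

Run:
```python
from h import *
s=telemetry.read_state();C=cam("wrist",s)
q=[w2b(px2w(C,*p,.052)) for p in [(18,66),(52,247),(474,62),(444,244)]]; print(q)
yl=(q[0][1]+q[1][1])/2
ctrl.line_to(b2w(-.015,.02,.0125),feed=.1)
ctrl.line_to(b2w(-.015,.02,.10),feed=.2)
move_gripper(0.0); 
y0=min(yl+.03,.135); print(yl,y0)
ctrl.line_to(b2w(.05,y0,.12),feed=.2)
ctrl.line_to(b2w(.05,y0,.075),feed=.1); ctrl.wait(.2); st("pre")
print(ctrl.line_to(b2w(.05,y0,.010),feed=.025,until_force=3)); s=st("probe")
```

```text
[array([0.0835, 0.1009]), array([0.0144, 0.1006]), array([ 0.0847, -0.0581]), array([ 0.0155, -0.0588])]
0.10075 0.13075
pre 16.93 [0.0505 0.131 ] 0.076 F [-0.67 -0.05  0.72] g -0.0
True
probe 18.8 [0.05   0.1307] 0.0223 F [-0.58  0.58  4.39] g 0.0
```

Run:
```python
from h import *
z=.0252
ctrl.line_to(b2w(.05,.1307,z),feed=.03)
print(ctrl.line_to(b2w(.05,.002,z),feed=.06,until_force=6)); s=st("push")
im=eyes.capture("wrist"); cv2.imwrite("pics/w5.png",im[:,:,::-1])
```

```text
False
push 21.38 [0.05   0.0021] 0.0252 F [-0.25 -0.15 -1.58] g 0.0
```

View pics/w5.png

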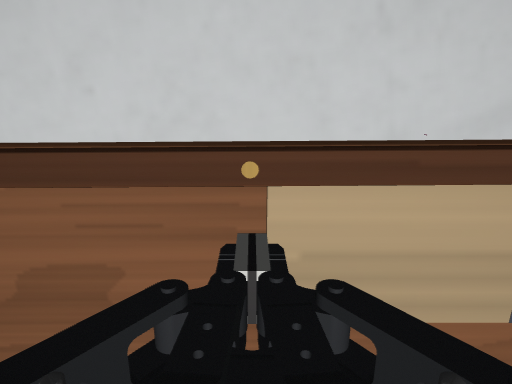

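The plain end is at column 267, still flush with the fence. Now I'll push most of the remainder, then back off and look from the right.

Run:
```python
from h import *
s=telemetry.read_state();C=cam("wrist",s)
yl=w2b(px2w(C,267.3,187,.052)); print(yl)
off=s["tool_pos"]; off=w2b(off)[1]-yl[1]; print("off",off)
z=.0252; yt=-.030+.0015+off
print(ctrl.line_to(b2w(.05,yt,z),feed=.04,until_force=6)); st("push")
ctrl.line_to(b2w(.05,yt+.01,z),feed=.05)
ctrl.line_to(b2w(.05,yt+.01,.11),feed=.2)
ctrl.goto(b2w(.0,-.11,.13),down(YAW)); ctrl.wait(.2)
s=st("look"); im=eyes.capture("wrist"); cv2.imwrite("pics/w6.png",im[:,:,::-1])
C=cam("wrist",s)
for n,p in {"edgeN":(.0,-.15,.045),"edgeline":(.06,-.15,.052),"spool":(-.074,-.127,.085)}.items(): print(n,w2px(C,b2w(*p)).round(1))
```

```text
[ 0.0829 -0.0049]
off 0.006999999999999999
False
push 22.16 [ 0.05   -0.0217] 0.0252 F [-0.02  0.26 -0.74] g -0.0
look 23.81 [-1.000e-04 -1.094e-01] 0.1291 F [-0.72 -0.26 -0.27] g -0.0
edgeN [303.4 190.1]
edgeline [308.6 111.1]
spool [275.4 303.6]
```

View pics/w6.png

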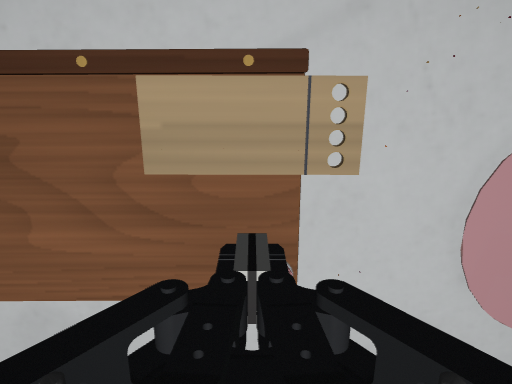

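The view shows the sorter flush along the fence, with the dark line from (309,77) to (306,174), just past the board edge at about (300,190). I'll measure the two against each other to sub-pixel accuracy.

Run:
```python
from h import *
im=cv2.imread("pics/w6.png").astype(float); C=cam("wrist")
g=im.mean(2); sat=im.max(2)-im.min(2)
E=[];L=[];H=[];B=[];Fn=[]
for v in range(180,232,3):
    r=g[v,285:318]; t=(r[:6].mean()+r[-6:].mean())/2; k=np.argmax(r>t); E.append(w2b(px2w(C,285+k-(r[k]-t)/(r[k]-r[k-1]),v,.045)))
for v in range(82,170,4):
    r=g[v,298:318]; w=np.clip(np.median(r)-15-r,0,None); L.append(w2b(px2w(C,298+(w*np.arange(20)).sum()/w.sum(),v,.052)))
    r=sat[v,352:375]; t=(r[:5].mean()+r[-5:].mean())/2; k=np.argmax(r<t); H.append(w2b(px2w(C,352+k-(t-r[k])/(r[k-1]-r[k]),v,.052)))
for n,a in (("edge",E),("line",L),("end",H)):
    a=np.array(a); p=np.polyfit(a[:,0],a[:,1],1); print(n,a[:,1].mean().round(4),"slope",p[0].round(4),"at x=.05",np.polyval(p,.05).round(4),a[:,1].std().round(4))
for u in (145,180,220,260,300):
    c=g[65:82,u]; k=np.argmax(np.diff(c)); print(u,w2b(px2w(C,u,65+k+.5,.052)))
```

```text
edge -0.1476 slope 0.0034 at x=.05 -0.1473 0.0001
line -0.1494 slope -0.0014 at x=.05 -0.1494 0.0001
end -0.1893 slope -0.001 at x=.05 -0.1893 0.0001
145 [ 0.0845 -0.0364]
180 [ 0.0851 -0.0604]
220 [ 0.0852 -0.0879]
260 [ 0.0852 -0.1154]
300 [ 0.0846 -0.1429]
```

```bash
cat > meas.py <<'E'
from h import *
def meas(path):
    ctrl.goto(b2w(.0,-.11,.13),down(YAW)); ctrl.wait(.2)
    s=st("look"); im=eyes.capture("wrist")[:,:,::-1]; cv2.imwrite(path,im); im=im.astype(float); C=cam("wrist",s)
    g=im.mean(2); E=[];L=[];F=[]
    for v in range(180,232,3):
        r=g[v,285:318]; t=(r[:6].mean()+r[-6:].mean())/2; k=np.argmax(r>t); E.append(w2b(px2w(C,285+k-(r[k]-t)/(r[k]-r[k-1]),v,.045)))
    for v in range(82,170,4):
        r=g[v,295:318]; w=np.clip(np.median(r)-15-r,0,None); L.append(w2b(px2w(C,295+(w*np.arange(23)).sum()/w.sum(),v,.052)))
    for n,a in (("edge",E),("line",L)):
        a=np.array(a); p=np.polyfit(a[:,0],a[:,1],1); print(n,"slope",p[0].round(4),"at x=.05",np.polyval(p,.05).round(4),a[:,1].std().round(4))
    for u in (145,180,220,260,295):
        c=g[65:82,u]; k=np.argmax(np.diff(c)); print(u,w2b(px2w(C,u,65+k+.5,.052)))
E
python3 - <<'E'
from meas import *
z=.0252
ctrl.goto(b2w(.05,-.225,.10),down(YAW))
ctrl.line_to(b2w(.05,-.225,z),feed=.1)
ctrl.line_to(b2w(.05,-.205,z),feed=.06)
print(ctrl.line_to(b2w(.05,-.1945,z),feed=.02,until_force=6)); st("push")
ctrl.line_to(b2w(.05,-.215,z),feed=.06)
ctrl.line_to(b2w(.05,-.215,.12),feed=.2)
meas("pics/w7.png")
E
```

```text
False
push 26.5 [ 0.05   -0.1945] 0.0252 F [ 0.41 -0.52 -0.42] g 0.0
look 28.36 [-1.000e-04 -1.107e-01] 0.1292 F [-0.18 -0.69  0.04] g -0.0
edge slope 0.0073 at x=.05 -0.1471 0.0001
line slope 0.0006 at x=.05 -0.1478 0.0001
145 [ 0.0846 -0.0379]
180 [ 0.0839 -0.0619]
220 [ 0.0852 -0.0895]
260 [ 0.0851 -0.1169]
295 [ 0.0844 -0.141 ]
```

View pics/w7.png

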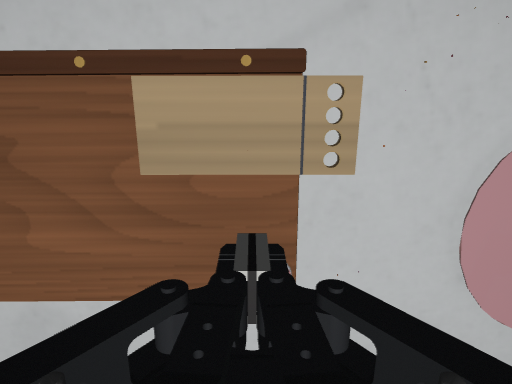

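The dark line is now within about 0.7 mm of the board edge at (300,175), with the far side along the fence. I'll give one gentle seating nudge against the fence mid-length, then check again.

Run:
```python
from meas import *
z=.0252
ctrl.goto(b2w(-.018,-.085,.10),down(YAW))
ctrl.line_to(b2w(-.018,-.085,z),feed=.1); ctrl.wait(.2)
print(ctrl.line_to(b2w(.010,-.085,z),feed=.02,until_force=4)); st("seat")
ctrl.line_to(b2w(-.015,-.085,z),feed=.05)
ctrl.line_to(b2w(-.015,-.085,.12),feed=.2)
meas("pics/w8.png")
eyes.capture("side")
im=eyes.capture("side"); C=cam("side")
for t,zz in (("spool_pink",.045),("disc_box",0),("spool_white",0)):
    for d in eyes.landmark_of(t,"side")[:1]:
        v,u=np.array(d["centre"])*[384,512]; p=px2w(C,u,v,zz); print(t,round(u,1),round(v,1),p.round(3),w2b(p))
```

```text
True
seat 30.85 [ 0.0037 -0.0853] 0.0243 F [-0.51  0.15 -1.06] g -0.0
look 32.44 [-0.0006 -0.1097] 0.129 F [-0.42 -0.41  0.71] g 0.0
edge slope 0.0079 at x=.05 -0.1471 0.0002
line slope 0.0055 at x=.05 -0.1479 0.0001
145 [ 0.0852 -0.0369]
180 [ 0.0852 -0.0609]
220 [ 0.0852 -0.0884]
260 [ 0.0859 -0.1158]
295 [ 0.0859 -0.1397]
spool_pink 293.3 230.2 [ 0.467 -0.1    0.045] [-0.07   -0.1227]
disc_box 376.2 297.4 [ 0.627 -0.363  0.   ] [ 0.1253 -0.3605]
spool_white 252.8 163.7 [0.443 0.332 0.   ] [-0.1554  0.3017]
```

```bash
python3 -c "
from h import *
ctrl.line_to(b2w(-.02,-.09,.2),feed=.2); print(job.sign_off())"
```

```text
the job is handed in; nothing more can be done
None
```

The sorter lies flat and flush against the fence, its dark line within about 1 mm of the board's right-hand edge (so about 40 mm of overhang), the spools and bead box look unmoved, and the job is handed in at about 33 s.

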